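Set the streaking turntable to the next sector

TASK

Turn the streaking turntable until the index mark on its aluminium plate lines up with the long line of the scale around it, then take the hand away and leave it at rest there. Push the upright finger posts round gently with the fingertips, without pinching them; the Petri dish stays seated in the middle of the plate, and everything else on the bench stays where it is.

Things in the scene. Friction and masses are not known exactly. Their poses are not given: they have to be found in the camera images.
- base: white round base of the streaking turntable, 232 mm across (235 mm over its rubber foot ring), fixed to the bench; origin on the turning axis at bench height, z up. On it lie the white scale collar (top 53 mm above the bench) and, inside the scale, the aluminium turning plate (170 mm across, top 58 mm above the bench). Nothing on the turntable stands higher than the finger posts' tops, 98 mm above the bench
- plate (a joint): angle of the turning plate (rad), growing counter-clockwise seen from above. It turns freely both ways with no stop in reach, and stays where it is left: about 1 N at a post turns it (0.06 N m friction, light damping). 0 is when the index mark points along the base's x axis, which is not the target; whole turns do not matter
- index (a point): outer end of the index mark, the only dark line on the aluminium plate: 5 mm wide, 33 mm long, radial, running out to the plate's edge; the point lies 86 mm from the turning axis, 58 mm above the bench, and moves round with the plate
- long_line (a point): inner end of the long line of the scale: the collar has short thin lines (7 mm by 2 mm) every 15 degrees and in one place a long thick one (24 mm by 5 mm), radial; the point lies 86 mm from the turning axis, 58 mm above the bench. The collar is clamped and does not turn
- post0 (a point): upright steel finger post 0 of three, 12 mm across, 40 mm tall, fixed on the turning plate 70 mm from the turning axis; its foot is on the plate's top, 58 mm above the bench; the point is the centre of its top, 98 mm above the bench; it stands 60 degrees counter-clockwise (seen from above) from the index mark
- post1 (a point): upright steel finger post 1 of three, 12 mm across, 40 mm tall, fixed on the turning plate 70 mm from the turning axis; its foot is on the plate's top, 58 mm above the bench; the point is the centre of its top, 98 mm above the bench; it stands 180 degrees (opposite) from the index mark
- post2 (a point): upright steel finger post 2 of three, 12 mm across, 40 mm tall, fixed on the turning plate 70 mm from the turning axis; its foot is on the plate's top, 58 mm above the bench; the point is the centre of its top, 98 mm above the bench; it stands 60 degrees clockwise (seen from above) from the index mark
- dish: lidded Petri dish, 91 mm across, 15 mm high, lying loose inside a low rim (101 mm across, 5 mm high) in the middle of the turning plate; origin at the centre of its underside; its top is 73 mm above the bench. It turns with the plate
- dish_low: lower of two loose lidded Petri dishes stacked on the bench beside the turntable, 91 mm across, 15 mm high; origin at the centre of its underside; leave alone
- dish_high: upper dish of that pair, the same size, its top 30 mm above the bench; leave alone
- jar: clear specimen jar with white lid, 52 mm across, 70 mm high; origin at the centre of its underside; leave alone
- dropper: amber dropper bottle, 32 mm across, 85 mm high; origin at the centre of its underside; leave alone
- marker: marker pen lying on the bench, 130 mm long along its x axis, 14 mm thick; origin under its middle; leave alone
- rack: stainless test tube rack with black-capped tubes, 240 mm (its x) by 85 mm, 106 mm high over the caps; origin at the centre of its underside; leave alone
- spray: white spray bottle, 60 mm across, 192 mm high; origin at the centre of its underside; leave alone
Things that resemble listed ones, but are neither listed nor needed, are in the scene too. Leave any red look-alike of the base alone. What is shaped like the dish but purple or turquoise is not meant.

How it is judged:
At the end, for the whole second after the job is handed in: the outer end of the index mark is within 5 mm of the inner end of the long line (each line is 5 mm wide, so they still meet), the plate is at rest (under 0.03 rad/s), the dish lies flat in its seat (within 6 mm of the middle), and no bystander has moved 20 mm (horizontal distance between index and long_line below 0.005 m and velocity of joint plate between -0.03 and 0.03 rad/s and not (z of dish in the frame of base above 0.064 m or angle between dish's own z axis and vertical above 0.12 rad or horizontal distance between dish and base above 0.006 m) and distance of each of dish_low, dish_high, jar, dropper, marker, rack, spray from where it was at the start of the episode below 0.02 m); the robot touches nothing.
It fails at once if anything else on the bench (dish pair, jar, dropper bottle, pen, rack, spray bottle) is moved more than 20 mm (distance of any of dish_low, dish_high, jar, dropper, marker, rack, spray from where it was at the start of the episode above 0.02 m).
It fails at once if the Petri dish on the turntable is lifted, tipped or pushed out of its seat (more than 6 mm) (z of dish in the frame of base above 0.064 m or angle between dish's own z axis and vertical above 0.12 rad or horizontal distance between dish and base above 0.006 m).
It fails at once if a finger post is pinched or the plate is pushed roughly (more than 25 N from the fingers) (contact force between plate and the fingers above 25 N).
It also fails if it takes over 56 s, if anything falls off the work surface, if the arm or the gripper's body presses on something with over 40 N, if the wrist force passes 120 N, or if a joint passes its speed limit or range.

ROBOT

A 6-joint arm with a two-finger parallel gripper is mounted at the origin on the work surface. World frame = base frame: x ahead of the robot, y to its left, z up, the work surface at z = 0. Lengths are in m, angles in rad, forces in N, time in s.
With the tool pointing down it reaches from about 0.4 to 0.825 m from the base axis. Payload 7 kg.
Tool frame: the origin (TCP) lies midway between the tips of the shut fingers; the grasp point (between the pads) lies 19 mm behind it (manip.grasp_offset is the distance from the TCP to the grasp point, in m); z points along the fingers, y is the line along which they close (so a half turn about z gives the same grasp; the last joint's range is limited). The gripper opens to 88 mm and grips with 3 to 60 N. Pads are 19 mm wide; open, the fingers measure 130 mm over their backs; the gripper's body (78 mm by 193 mm) begins 47 mm behind the grasp point.
Start: joints at [-0.944, 0.359, 0.012, 0, -1.224, -0.288], TCP at [0.224, -0.637, 0.227] pointing down, gripper open.
Joint ranges: [-3.07, 3.07], [-1.43, 2.12], [-1.02, 1.25], [-3.03, 1.67], [-3.05, -0], [-3.03, 3.03]. Speed limits (rad/s): [2.39, 2.39, 3.01, 3.14, 3.14, 3.14].

INTERFACE

Orientations are given as a unit quaternion [x, y, z, w].
In Python, from workcell import manip gives the robot as it stands. The module is installed in compiled form; this text tells all that it offers.
- The arm moves only by the shell command python3 -m crank 'ROWS'. ROWS is JSON, a list of rows, each an object of numbers: "ax", "ay", "az": the turn, a rotation vector about the world's x, y, z in units of 10 degrees (1.0 is 10 degrees); "x", "y", "z": the shift along the world's x, y, z in units of 60 mm (1.0 is 60 mm); "jaw": the finger opening in mm, from 0 to 87.6. In form: [{"ax": .., "ay": .., "az": .., "x": .., "y": .., "z": .., "jaw": ..}, ...]. A call has 1 to 5 rows; each row shifts and turns the commanded pose from where the row before left it; what a row does not reach is not made up. A row lasts 1/8 s, in which the tool goes at most 62.5 mm and 10.7 degrees, less where a joint would pass 70% of its speed; a pose out of reach is approached as far as the arm can. A call is refused whole if a number of a shift passes 1 or a number of a turn 1, either way. A call with a gripper value outside its range is refused whole. The fingers move at their own pace and stop on an object; the grip force is fixed at half the most. Time passes only in rows, so rows that do not move let the fingers close. It gives the time, the measured TCP pose, the force, the opening and the grip force at its end, in the units of the state.
- manip.state(): the state, without advancing time (a new reading comes with each control period).
- manip.snapshot(name): name is "scene" or "top" or "wrist"; returns a dict with "pixels" (420x560x3 uint8, blue, green, red), "range_z" (420x560 float32, m along the optical axis (not along the pixel's ray), 0 where there is no reading), "camera_matrix" (3x3 intrinsics, pixels), "position" and "rotation" of the camera in the world. Camera axes: x right, y up, looking along -z (the intrinsics and any distortion apply to the point x, -y, -z); pixel columns grow to the right and rows downward; lengths in m; the calibration is good to about 2 mm. A picture is of the moment at which its call begins.
- manip.job_done(): hands the job in; it is judged then, once.
The state is a dict: "clock": time; "joint_positions": joint angles; "dq": joint speeds; "tau": joint torques, N m; "tcp_pos": TCP position; "orientation": TCP orientation; "contact_force": force on the tool from outside, world axes, zero at the start; "ft_torque": the same for the moment, N m; "width": opening from 0.0 (shut) to 1.0 (fully open); "finger_force": force on a finger pad.
Only numpy, scipy, OpenCV 4.12 (cv2) and the standard library are available. Lean on these libraries where they do the work, as an engineer would, in place of code of your own. Each camera call takes 0.05 s, during which the arm holds its last target. There are 200 camera calls.

## Working session

There is one attempt and no reset: what is moved stays moved. The work goes in short steps, Python scripts to look and compute and a shell command to move; the robot and the scene stay as the last step left them, time stands still between calls to the robot, and variables do not carry over. Pictures are saved under pics/ and viewed, at most 13 in all, crops included, and the job is handed in when it is done.

```bash
mkdir -p pics; cat > h.py <<'E'
import numpy as np, cv2
from workcell import manip
def shot(n,f):
    s=manip.snapshot(n); cv2.imwrite('pics/'+f+'.png',s['pixels']); np.savez(''+f+'.npz',**s); return s
def px(s,u,v,z=None):
    # pixel -> world; on plane height z, or by depth
    K=np.array(s['camera_matrix']);R=np.array(s['rotation']);p=np.array(s['position'])
    d=R@np.array([(u-K[0,2])/K[0,0],-(v-K[1,2])/K[1,1],-1])
    t=(z-p[2])/d[2] if z is not None else s['range_z'][int(round(v)),int(round(u))]
    return p+t*d
E
python3 - <<'E'
from h import *
for n in('top','scene'):
    s=shot(n,n+'0'); print(s['position'],s['rotation'],s['camera_matrix'])
    print(s.keys())
print(manip.state())
E
```

```text
[ 0.31255265 -0.03422531  1.39880198] [-0.0438385   0.05028884  0.70790809 -0.70314675] [[419.91415284   0.         281.40172567]
 [  0.         419.91415284 207.94635582]
 [  0.           0.           1.        ]]
dict_keys(['pixels', 'range_z', 'camera_matrix', 'position', 'rotation'])
[1.12045759 0.75563362 0.91384911] [0.14251679 0.40289953 0.8495944  0.30911209] [[482.47525965   0.         272.32892744]
 [  0.         482.47525965 207.10743368]
 [  0.           0.           1.        ]]
dict_keys(['pixels', 'range_z', 'camera_matrix', 'position', 'rotation'])
{'clock': 0.1, 'joint_positions': array([-9.43909948e-01,  3.59305890e-01,  1.11487993e-02, -3.20342103e-04,
       -1.22409587e+00, -2.88070969e-01]), 'dq': array([-5.71249195e-04, -2.45033486e-03,  2.47706124e-03,  7.21320878e-04,
        2.77259247e-05, -1.06961172e-03]), 'tau': array([ 4.80056369e-04, -5.84162521e+01,  2.93751007e+01,  7.01547280e+00,
        1.02054072e-02, -5.66768222e-05]), 'tcp_pos': array([ 0.22416252, -0.63622458,  0.22571958]), 'orientation': array([-1.68544761e-01,  9.85693720e-01,  7.19943134e-04, -1.86574458e-04]), 'contact_force': array([-0.82402953,  0.07694363,  0.14762089]), 'ft_torque': array([-0.01170686,  0.03757767, -0.0246898 ]), 'finger_force': 0.0, 'width': 0.9982336609209352}
```

View pics/top0.png

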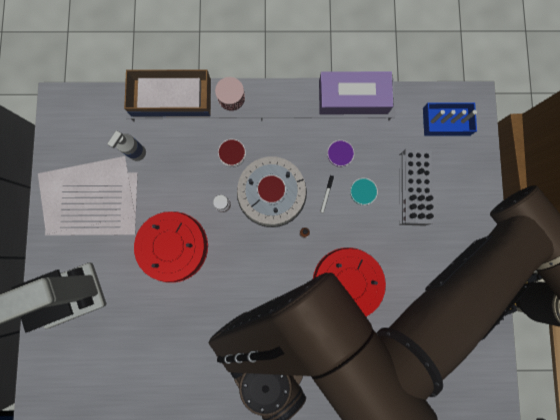

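View pics/scene0.png

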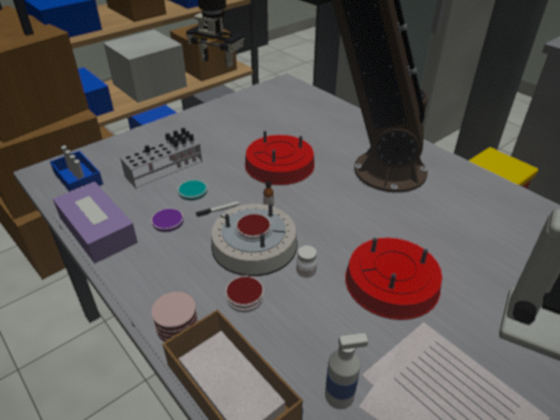

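The top view shows the white turntable at about (272,191), with the jar at (221,203), dropper (304,232) and pen (327,194) beside it. The scene view agrees. I'll enlarge the turntable in the top view.

```bash
sed -i "s/R=np.array(s\['rotation'\])/R=Rotation.from_quat(s['rotation']).as_matrix()/; 1a from scipy.spatial.transform import Rotation" h.py
python3 - <<'E'
from h import *
s=np.load('top0.npz'); im=s['pixels'][146:236,212:332]
cv2.imwrite('pics/crop0.png',cv2.resize(im,None,fx=6.6,fy=6.6,interpolation=cv2.INTER_CUBIC))
s=np.load('top0.npz')
print(px(s,272,191,.058), s['range_z'][191,272], px(s,272,191))
E
```

```text
[ 0.54775397 -0.01710154  0.058     ] 1.3426554 [ 0.54476543 -0.01731912  0.07503662]
```

View pics/crop0.png

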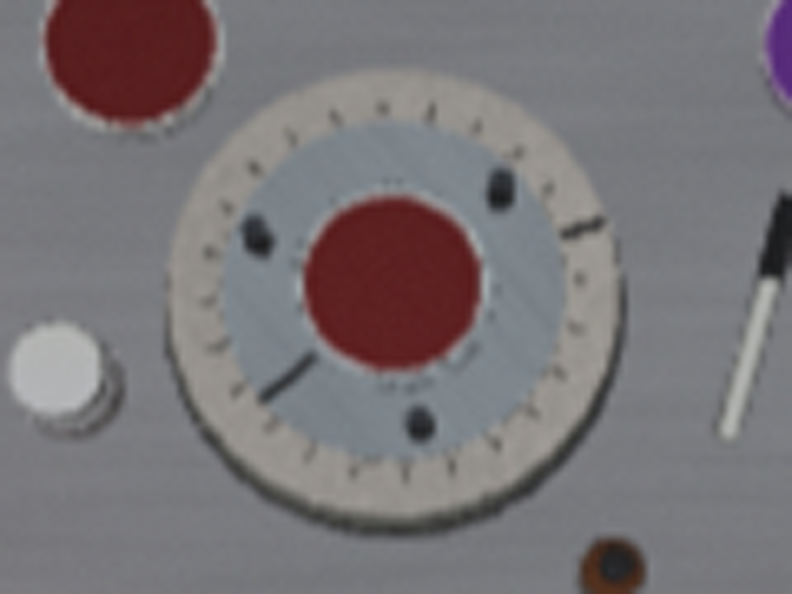

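The index mark runs from (263,401) to (314,355) in the crop. The long line runs from (562,234) to (604,222). The posts are at about (500,188), (258,236) and (420,424), and the plate centre is near (394,289).

```bash
python3 - <<'E'
from h import *
s=np.load('top0.npz')
f=lambda x,y,z:px(s,212+(x+.5)/6.6-.5,146+(y+.5)/6.6-.5,z)
pts=dict(c=(394,289,.058),idx=(263,401,.058),idxin=(314,355,.058),ll=(562,234,.053),llout=(604,222,.053),pA=(500,176,.098),pB=(256,228,.098),pC=(420,416,.098),jar=(56,368,.07),drop=(616,560,.085),dishC=(393,284,.073))
W={k:f(*v) for k,v in pts.items()}
# plate fit: plate edge pixels
e=np.array([f(222,289,.058),f(566,289,.058),f(394,120,.058),f(394,458,.058)]);print('edge',e.round(4))
c=W['c']
for k,v in W.items():
    d=v-c; print(k,v.round(4),np.hypot(*d[:2]).round(4),np.degrees(np.arctan2(d[1],d[0])).round(1))
E
```

```text
edge [[ 0.5536  0.0696  0.058 ]
 [ 0.5527 -0.0992  0.058 ]
 [ 0.6381 -0.0151  0.058 ]
 [ 0.4696 -0.0144  0.058 ]]
c [ 0.5531 -0.0148  0.058 ] 0.0 0.0
idx [0.498  0.0494 0.058 ] 0.0846 130.7
idxin [0.5206 0.0245 0.058 ] 0.051 129.7
ll [ 0.5812 -0.0978  0.053 ] 0.0877 -71.4
llout [ 0.5871 -0.1187  0.053 ] 0.1093 -71.9
pA [ 0.6006 -0.0664  0.098 ] 0.0701 -47.4
pB [0.5759 0.0504 0.098 ] 0.069 70.7
pC [ 0.4849 -0.0274  0.098 ] 0.0694 -169.5
jar [0.5131 0.1488 0.07  ] 0.1684 103.7
drop [ 0.417  -0.1201  0.085 ] 0.1721 -142.3
dishC [ 0.5529 -0.0145  0.073 ] 0.0003 131.1
```

Goal: turn the plate about +157.7° CCW, from about 130.7° to about 288.4°. I'll push post0 (about 190.5°) with shut fingers along a concentric arc, turning the wrist with the arc. First I travel over at height.

```bash
python3 -m crank '[{"x":0.36,"y":0.88,"az":0.9,"jaw":0},{"x":0.36,"y":0.88,"az":0.9,"jaw":0},{"x":0.36,"y":0.88,"az":0.9,"jaw":0},{"x":0.36,"y":0.88,"az":0.9,"jaw":0},{"x":0.36,"y":0.88,"az":0.9,"jaw":0}]'
python3 -c "
from h import *
s=manip.state();print(s['joint_positions'],s['tcp_pos'],Rotation.from_quat(s['orientation']).as_matrix()[:,0])"
```

```text
[-9.43909948e-01  3.59305890e-01  1.11487993e-02 -3.20342103e-04
 -1.22409587e+00 -2.88070969e-01] [ 0.22416252 -0.63622458  0.22571958] [-9.43185257e-01 -3.32267294e-01  1.25125257e-04]validation failed for argument at $[0]...
```

```bash
python3 -m crank '[{"ax":0,"ay":0,"az":0.9,"x":0.36,"y":0.88,"z":0,"jaw":0},{"ax":0,"ay":0,"az":0.9,"x":0.36,"y":0.88,"z":0,"jaw":0},{"ax":0,"ay":0,"az":0.9,"x":0.36,"y":0.88,"z":0,"jaw":0},{"ax":0,"ay":0,"az":0.9,"x":0.36,"y":0.88,"z":0,"jaw":0},{"ax":0,"ay":0,"az":0.9,"x":0.36,"y":0.88,"z":0,"jaw":0}]'
python3 -c "
from h import *
s=manip.state();print(s['joint_positions'],s['tcp_pos'],Rotation.from_quat(s['orientation']).as_matrix()[:,0])"
```

```text
clock: 0.72
tcp_pos: [0.3326, -0.3708, 0.2263]
orientation: [-0.535, 0.845, 0.0, 0.0]
contact_force: [1.4, 0.0, -0.2]
width: 0.492
finger_force: 0.0
[-4.44630740e-01  6.50147730e-02 -3.68447739e-01 -1.56168642e-04
 -1.13751533e+00  3.03883378e-03] [ 0.33255447 -0.37084354  0.22634158] [-4.27438500e-01 -9.04044417e-01 -1.42276628e-04]
```

```bash
python3 -m crank '[{"ax":0,"ay":0,"az":0.2,"x":0.36,"y":0.9,"z":0,"jaw":0},{"ax":0,"ay":0,"az":0.2,"x":0.36,"y":0.9,"z":0,"jaw":0},{"ax":0,"ay":0,"az":0.2,"x":0.36,"y":0.9,"z":0,"jaw":0},{"ax":0,"ay":0,"az":0.2,"x":0.36,"y":0.9,"z":0,"jaw":0},{"ax":0,"ay":0,"az":0.2,"x":0.36,"y":0.9,"z":0,"jaw":0}]'
python3 -m crank '[{"ax":0,"ay":0,"az":0,"x":0.36,"y":0.9,"z":0,"jaw":0},{"ax":0,"ay":0,"az":0,"x":0.38,"y":0.83,"z":0,"jaw":0},{"ax":0,"ay":0,"az":0,"x":0,"y":0,"z":-0.8,"jaw":0},{"ax":0,"ay":0,"az":0,"x":0,"y":0,"z":0,"jaw":0}]'
python3 - <<'E'
from h import *
s=shot('wrist','w1'); st=manip.state(); print(st['tcp_pos'],st['joint_positions'][5],st['width'])
print(s['position'])
shot('scene','s1')
i=cv2.imread('pics/s1.png')[180:300,180:330]; cv2.imwrite('pics/s1c.png',cv2.resize(i,None,fx=5,fy=5,interpolation=cv2.INTER_CUBIC))
E
```

```text
clock: 1.35
tcp_pos: [0.4405, -0.1007, 0.2267]
orientation: [-0.605, 0.796, -0.0, 0.0]
contact_force: [0.4, -0.4, -0.2]
width: 0.006
finger_force: 0.0
clock: 1.85
tcp_pos: [0.4821, 0.001, 0.1756]
orientation: [-0.605, 0.796, 0.001, -0.003]
contact_force: [-0.8, -0.1, 0.3]
width: -0.001
finger_force: 0.0
[0.48362429 0.0007365  0.17786154] -0.6812081206556795 0.0005823368782153217
[ 0.46137104 -0.07789921  0.33345084]
```

View pics/w1.png

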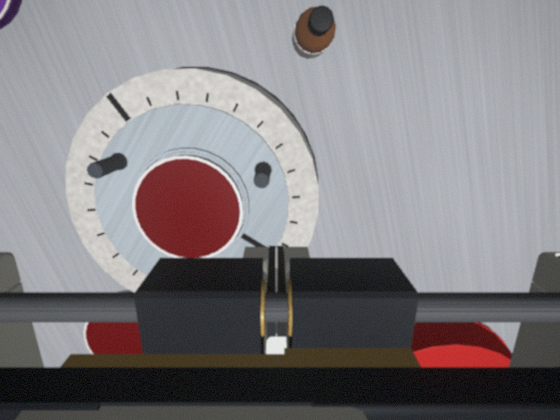

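The wrist view shows the long line at (118,106), post0 at (262,172) and the index mark at (262,243), so the geometry matches. I'll check the joints and the position before going down.

```bash
python3 -c "
from h import *
s=manip.state();print(s['joint_positions'],s['dq'],s['tcp_pos'],s['orientation'])
r=np.load('w1.npz')
# refine centre/long line via wrist
c=px(r,188,207,.073);print(c)
for n,(u,v,z) in dict(ll=(130,120,.053),ll2=(109,96,.053),p0=(262,170,.098),i=(243,236,.058),i2=(263,245,.058)).items():
    w=px(r,u,v,z);d=w-[.5531,-.0148,0];print(n,w,np.hypot(*d[:2]),np.degrees(np.arctan2(d[1],d[0])))
"
```

```text
[ 4.08834913e-01  8.22275462e-02 -4.64922779e-01  7.39372316e-04
 -1.02457637e+00 -6.81233875e-01] [-0.01030657 -0.02222005  0.02409612  0.00358149  0.00398424 -0.00213074] [0.48471769 0.00071507 0.17925713] [-6.04701277e-01  7.96452164e-01 -1.95986432e-04 -5.26990398e-04]
[ 0.55278945 -0.01534102  0.073     ]
ll [ 0.57963857 -0.09432386  0.053     ] 0.08383520006518638 -71.54520106328106
ll2 [ 0.58844351 -0.11626191  0.053     ] 0.10744152958374056 -70.79459441216781
p0 [ 0.48272543 -0.03341914  0.098     ] 0.07279596302061152 -165.1806905419577
i [0.51985869 0.02759682 0.058     ] 0.05387461900835307 128.09829021063877
i2 [0.50496771 0.04100974 0.058     ] 0.07369833111691623 130.7756469041142
```

```bash
python3 -m crank '[{"ax":0,"ay":0,"az":0,"x":0.01,"y":0.04,"z":-0.6,"jaw":0},{"ax":0,"ay":0,"az":0,"x":0,"y":0,"z":-0.6,"jaw":0},{"ax":0,"ay":0,"az":0,"x":0,"y":0,"z":-0.4,"jaw":0},{"ax":0,"ay":0,"az":0,"x":0,"y":0,"z":0,"jaw":0}]'
python3 - <<'E'
from h import *
st=manip.state(); print(st['tcp_pos'],st['contact_force'])
i=shot('scene','s2')['pixels'][160:290,180:330]; cv2.imwrite('pics/s2c.png',cv2.resize(i,None,fx=4.5,fy=4.5,interpolation=cv2.INTER_CUBIC))
c=np.array([.553,-.0147]);p=st['tcp_pos'][:2]-c;print(np.hypot(*p),np.degrees(np.arctan2(p[1],p[0])))
# arc plan, units of 60mm per 8deg
def P(a): return c+.07*np.array([np.cos(np.radians(a)),np.sin(np.radians(a))])
for a in range(167,343,8): print(a,((P(a+8)-P(a))/.06).round(2))
E
```

```text
clock: 2.45
tcp_pos: [0.4853, 0.0028, 0.0829]
orientation: [-0.604, 0.797, 0.0, -0.001]
contact_force: [-0.6, -0.3, 0.3]
width: 0.008
finger_force: 0.0
[0.4852547  0.00279819 0.08288617] [-0.56370216 -0.27695862  0.2983279 ]
0.06996865585092633 165.51738830368217
167 [-0.03 -0.16]
175 [-0.   -0.16]
183 [ 0.02 -0.16]
191 [ 0.04 -0.16]
199 [ 0.06 -0.15]
207 [ 0.08 -0.14]
215 [ 0.1  -0.13]
223 [ 0.12 -0.11]
231 [ 0.13 -0.09]
239 [ 0.15 -0.07]
247 [ 0.15 -0.05]
255 [ 0.16 -0.03]
263 [ 0.16 -0.01]
271 [0.16 0.01]
279 [0.16 0.04]
287 [0.15 0.06]
295 [0.14 0.08]
303 [0.13 0.1 ]
311 [0.12 0.12]
319 [0.1  0.13]
327 [0.08 0.14]
335 [0.06 0.15]
```

View pics/s2c.png

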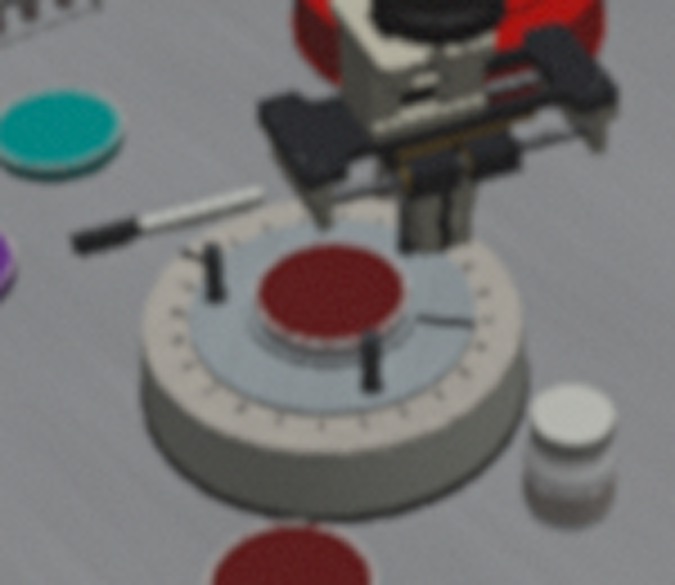

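The fingers are down between post2 and post0, clear of the plate, and the gripper body is well above the posts. Now I push round gently.

```bash
python3 -m crank '[{"ax":0,"ay":0,"az":0.4,"x":-0.02,"y":-0.08,"z":-0.05,"jaw":0},{"ax":0,"ay":0,"az":0.4,"x":-0.01,"y":-0.08,"z":0,"jaw":0},{"ax":0,"ay":0,"az":0.4,"x":-0.01,"y":-0.08,"z":0,"jaw":0},{"ax":0,"ay":0,"az":0.4,"x":0,"y":-0.08,"z":0,"jaw":0},{"ax":0,"ay":0,"az":0.4,"x":0,"y":-0.08,"z":0,"jaw":0}]'
python3 -m crank '[{"ax":0,"ay":0,"az":0.4,"x":0.01,"y":-0.08,"z":0,"jaw":0},{"ax":0,"ay":0,"az":0.4,"x":0.01,"y":-0.08,"z":0,"jaw":0},{"ax":0,"ay":0,"az":0.4,"x":0.02,"y":-0.08,"z":0,"jaw":0},{"ax":0,"ay":0,"az":0.4,"x":0.02,"y":-0.08,"z":0,"jaw":0},{"ax":0,"ay":0,"az":0.4,"x":0.03,"y":-0.08,"z":0,"jaw":0}]'
python3 - <<'E'
from h import *
st=manip.state(); 
c=np.array([.553,-.0147]);p=st['tcp_pos'][:2]-c;print(st['tcp_pos'],np.hypot(*p),np.degrees(np.arctan2(p[1],p[0])),st['contact_force'])
i=shot('top','t3')['pixels'][146:236,212:332]; cv2.imwrite('pics/t3c.png',cv2.resize(i,None,fx=6.6,fy=6.6,interpolation=cv2.INTER_CUBIC))
E
```

```text
clock: 3.12
tcp_pos: [0.4846, -0.0203, 0.0821]
orientation: [0.735, -0.679, 0.001, -0.002]
contact_force: [-0.1, 2.1, -1.2]
width: 0.006
finger_force: 0.6
clock: 3.75
tcp_pos: [0.4905, -0.0442, 0.0823]
orientation: [0.841, -0.541, 0.002, -0.002]
contact_force: [1.4, 1.2, 0.4]
width: 0.006
finger_force: 0.8
[ 0.49051533 -0.04420681  0.08228241] 0.06910127280155513 -154.72216173439259 [1.37347982 1.16186251 0.38362095]
```

View pics/t3c.png

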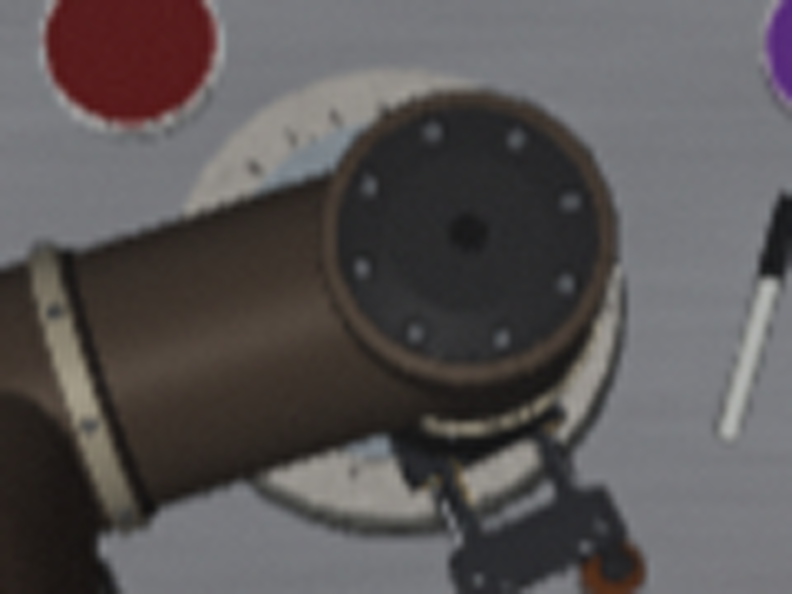

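Only about 2 N of contact, and post0 is being pushed. The top view is blocked by the arm, so I'll continue and check the tool state in the numbers.

```bash
python3 -m crank '[{"ax":0,"ay":0,"az":0.6,"x":0.06,"y":-0.105,"z":0,"jaw":0},{"ax":0,"ay":0,"az":0.6,"x":0.07,"y":-0.1,"z":0,"jaw":0},{"ax":0,"ay":0,"az":0.6,"x":0.08,"y":-0.09,"z":0,"jaw":0},{"ax":0,"ay":0,"az":0.6,"x":0.085,"y":-0.085,"z":0,"jaw":0},{"ax":0,"ay":0,"az":0.6,"x":0.095,"y":-0.075,"z":0,"jaw":0}]'
python3 -m crank '[{"ax":0,"ay":0,"az":0.6,"x":0.105,"y":-0.065,"z":0,"jaw":0},{"ax":0,"ay":0,"az":0.6,"x":0.11,"y":-0.055,"z":0,"jaw":0},{"ax":0,"ay":0,"az":0.6,"x":0.115,"y":-0.04,"z":0,"jaw":0},{"ax":0,"ay":0,"az":0.6,"x":0.12,"y":-0.03,"z":0,"jaw":0},{"ax":0,"ay":0,"az":0.6,"x":0.12,"y":-0.015,"z":0,"jaw":0}]'
python3 - <<'E'
from h import *
st=manip.state(); 
c=np.array([.553,-.0147]);p=st['tcp_pos'][:2]-c;print(np.hypot(*p),np.degrees(np.arctan2(p[1],p[0])),st['joint_positions'])
i=shot('scene','s4')['pixels'][160:290,180:330]; cv2.imwrite('pics/s4c.png',cv2.resize(i,None,fx=4.5,fy=4.5,interpolation=cv2.INTER_CUBIC))
E
```

```text
clock: 4.42
tcp_pos: [0.5129, -0.0718, 0.0817]
orientation: [0.952, -0.305, 0.001, -0.001]
contact_force: [-0.1, 2.0, 1.1]
width: 0.005
finger_force: 0.7
clock: 5.05
tcp_pos: [0.5467, -0.0844, 0.0816]
orientation: [0.999, -0.048, 0.001, -0.0]
contact_force: [-1.1, -0.6, 1.2]
width: 0.004
finger_force: 0.5
0.06993558873724916 -95.15053326152949 [ 2.01243361e-01  2.98979864e-01 -4.45624060e-01  4.82260804e-04
 -8.24461009e-01  1.27356926e+00]
```

View pics/s4c.png

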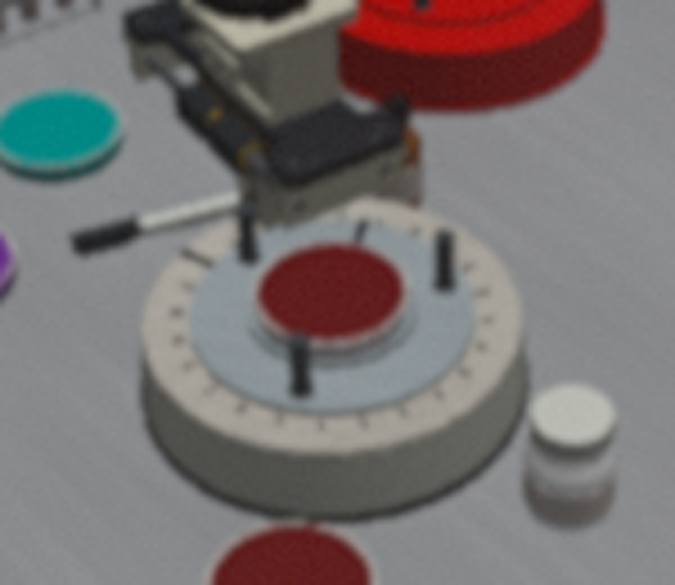

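Post0 is now at (248,232) in the crop, the index at (362,232), and the long line at (197,258). The plate turns and the dish stays seated. I'll continue.

```bash
python3 -m crank '[{"ax":0,"ay":0,"az":0.6,"x":0.12,"y":-0.005,"z":0,"jaw":0},{"ax":0,"ay":0,"az":0.6,"x":0.12,"y":0.01,"z":0,"jaw":0},{"ax":0,"ay":0,"az":0.6,"x":0.12,"y":0.02,"z":0,"jaw":0},{"ax":0,"ay":0,"az":0.6,"x":0.115,"y":0.035,"z":0,"jaw":0},{"ax":0,"ay":0,"az":0.6,"x":0.115,"y":0.045,"z":0,"jaw":0}]'
python3 -m crank '[{"ax":0,"ay":0,"az":0.6,"x":0.105,"y":0.06,"z":0,"jaw":0},{"ax":0,"ay":0,"az":0.6,"x":0.1,"y":0.07,"z":0,"jaw":0},{"ax":0,"ay":0,"az":0.6,"x":0.095,"y":0.08,"z":0,"jaw":0},{"ax":0,"ay":0,"az":0.6,"x":0.085,"y":0.09,"z":0,"jaw":0},{"ax":0,"ay":0,"az":0,"x":0,"y":0,"z":0,"jaw":0}]'
python3 - <<'E'
from h import *
st=manip.state(); 
c=np.array([.553,-.0147]);p=st['tcp_pos'][:2]-c;print(np.hypot(*p),np.degrees(np.arctan2(p[1],p[0])),st['joint_positions'],st['contact_force'])
s=shot('scene','s5')
shot('wrist','w5')
i=s['pixels'][190:280,200:310]; cv2.imwrite('pics/s5c.png',cv2.resize(i,None,fx=6.6,fy=6.6,interpolation=cv2.INTER_CUBIC))
E
```

```text
clock: 5.72
tcp_pos: [0.5818, -0.078, 0.0812]
orientation: [0.977, 0.212, 0.001, 0.0]
contact_force: [-1.3, -0.2, 0.1]
width: 0.004
finger_force: 0.5
clock: 6.35
tcp_pos: [0.6052, -0.0596, 0.081]
orientation: [0.913, 0.409, 0.001, 0.0]
contact_force: [0.1, 0.6, 0.4]
width: 0.005
finger_force: 0.0
0.0688493075247873 -40.66355496945088 [ 2.22945570e-01  3.77990207e-01 -3.22927728e-01  3.69184025e-04
 -8.68021023e-01  2.19009388e+00] [0.09449042 0.58850521 0.44083783]
```

View pics/s5c.png

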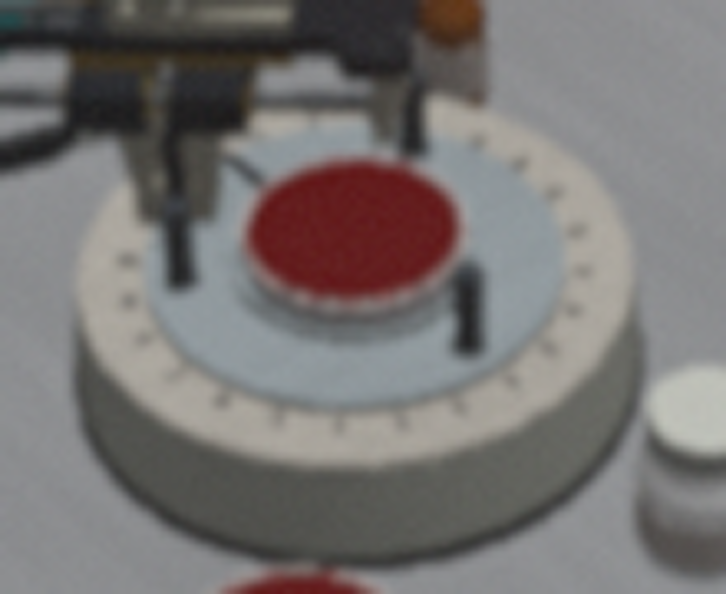

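Post0 is at (175,200) in the crop, post1's top at about (467,267), and the index mark runs from (262,183) to (228,155). I'll work out what is left.

```bash
python3 - <<'E'
from h import *
s=np.load('s5.npz');f=lambda x,y,z:px(s,200+(x+.5)/6.6-.5,190+(y+.5)/6.6-.5,z)
c=np.array([.553,-.0147,0])
for n,a in dict(dish=(354,229,.073),p1top=(467,268,.098),p1foot=(467,348,.058),p0foot=(179,282,.058),i_in=(262,183,.058),i_out=(228,155,.058)).items():
    w=f(*a);d=w-c;print(n,w.round(4),np.hypot(*d[:2]).round(4),np.degrees(np.arctan2(d[1],d[0])).round(1)%360)
E
```

```text
dish [ 0.5537 -0.0124  0.073 ] 0.0024 74.0
p1top [0.5514 0.056  0.098 ] 0.0707 91.3
p1foot [0.5531 0.0574 0.058 ] 0.0721 89.9
p0foot [ 0.6165 -0.0461  0.058 ] 0.0708 333.7
i_in [ 0.5549 -0.0733  0.058 ] 0.0586 271.8
i_out [ 0.5549 -0.0969  0.058 ] 0.0822 271.4
```

About 16° is left. I'll push slowly to just short of the target, then back off, lift, and look with the wrist camera.

```bash
python3 -m crank '[{"ax":0,"ay":0,"az":0.3,"x":0.04,"y":0.045,"z":0,"jaw":0},{"ax":0,"ay":0,"az":0.3,"x":0.035,"y":0.05,"z":0,"jaw":0},{"ax":0,"ay":0,"az":0.3,"x":0.035,"y":0.05,"z":0,"jaw":0},{"ax":0,"ay":0,"az":0.3,"x":0.03,"y":0.055,"z":0,"jaw":0},{"ax":0,"ay":0,"az":0.3,"x":0.025,"y":0.045,"z":0,"jaw":0}]'
python3 -m crank '[{"ax":0,"ay":0,"az":0,"x":0,"y":0,"z":0,"jaw":0},{"ax":0,"ay":0,"az":0,"x":-0.05,"y":-0.11,"z":0,"jaw":0},{"ax":0,"ay":0,"az":0,"x":-0.06,"y":-0.12,"z":0,"jaw":0},{"ax":0,"ay":0,"az":0,"x":0,"y":0,"z":0.5,"jaw":0},{"ax":0,"ay":0,"az":0,"x":0,"y":0,"z":0.9,"jaw":0}]'
python3 -m crank '[{"ax":0,"ay":0,"az":0,"x":-0.7,"y":-0.3,"z":0.4,"jaw":0},{"ax":0,"ay":0,"az":0,"x":-0.7,"y":-0.3,"z":0,"jaw":0},{"ax":0,"ay":0,"az":0,"x":0,"y":0,"z":0,"jaw":0},{"ax":0,"ay":0,"az":0,"x":0,"y":0,"z":0,"jaw":0}]'
python3 - <<'E'
from h import *
print(manip.state()['joint_positions']); shot('wrist','w6')
E
```

```text
clock: 7.08
tcp_pos: [0.6145, -0.0454, 0.0802]
orientation: [0.851, 0.525, 0.0, 0.0]
contact_force: [0.0, -1.0, 0.1]
width: 0.004
finger_force: 0.5
clock: 7.7
tcp_pos: [0.6058, -0.0597, 0.1624]
orientation: [0.851, 0.525, -0.002, -0.001]
contact_force: [2.1, 0.7, 0.5]
width: 0.006
finger_force: 0.0
clock: 8.2
tcp_pos: [0.5238, -0.0952, 0.188]
orientation: [0.851, 0.525, 0.0, 0.0]
contact_force: [0.8, -0.2, -0.8]
width: 0.004
finger_force: 0.0
[ 1.88828807e-01  1.53704576e-01 -3.58632161e-01  1.95229859e-04
 -1.05736303e+00  2.48763345e+00]
```

View pics/w6.png

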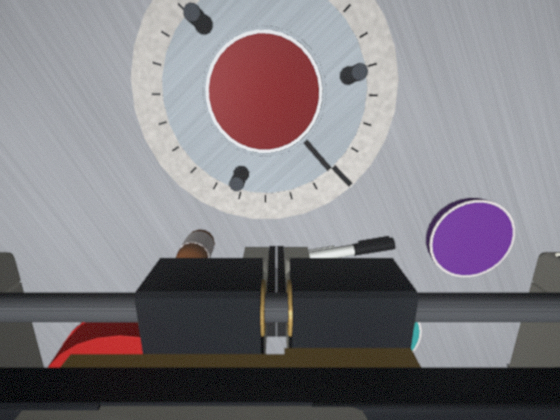

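The wrist view shows the index mark from (307,142) to about (329,168) nearly meeting the long line from (334,167) to (350,185). Next I'll zoom in and measure the offset.

```bash
python3 - <<'E'
from h import *
s=np.load('w6.npz'); i=s['pixels'][125:200,290:370]; cv2.imwrite('pics/w6c.png',cv2.resize(i,None,fx=8,fy=8,interpolation=cv2.INTER_CUBIC))
E
```

```text
(no output)
```

View pics/w6c.png

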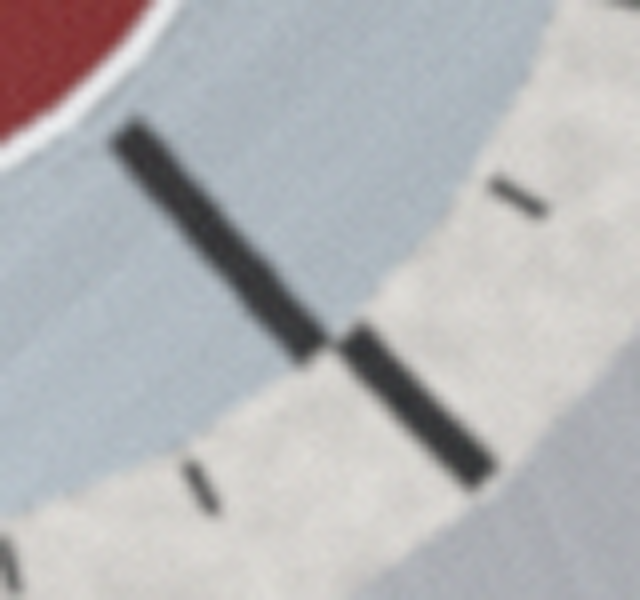

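```bash
python3 - <<'E'
from h import *
s=np.load('w6.npz');f=lambda x,y,z:px(s,290+(x+.5)/8-.5,125+(y+.5)/8-.5,z)
c=px(s,265,91,.073)*[1,1,0];print(c)
for n,a in dict(i_in=(131,132,.058),i_out=(311,350,.058),l_in=(355,335,.053),l_out=(481,476,.053)).items():
  for cc in (c,[.553,-.0147,0]):
    w=f(*a);d=w-cc;print(n,w.round(4),np.hypot(*d[:2]).round(4),np.degrees(np.arctan2(d[1],d[0])).round(1)%360)
E
```

```text
[ 0.55643539 -0.01133736  0.        ]
i_in [ 0.569 -0.063  0.058] 0.0532 283.7
i_in [ 0.569 -0.063  0.058] 0.0509 288.3
i_out [ 0.5767 -0.0936  0.058 ] 0.0847 283.8
i_out [ 0.5767 -0.0936  0.058 ] 0.0823 286.7
l_in [ 0.5821 -0.0955  0.053 ] 0.088 286.9
l_in [ 0.5821 -0.0955  0.053 ] 0.0858 289.8
l_out [ 0.5884 -0.1169  0.053 ] 0.1103 286.8
l_out [ 0.5884 -0.1169  0.053 ] 0.1082 289.1
```

The index is 3.1° short (283.8° against 286.9° about the same centre). I'll go back to the same contact and push about 3.8 mm further.

```bash
python3 -m crank '[{"ax":0,"ay":0,"az":0,"x":0.7,"y":0.3,"z":0,"jaw":0},{"ax":0,"ay":0,"az":0,"x":0.7,"y":0.3,"z":-0.4,"jaw":0},{"ax":0,"ay":0,"az":0,"x":0,"y":0,"z":0,"jaw":0},{"ax":0,"ay":0,"az":0,"x":0,"y":0,"z":-0.7,"jaw":0},{"ax":0,"ay":0,"az":0,"x":0,"y":0,"z":-0.7,"jaw":0}]'
python3 -m crank '[{"ax":0,"ay":0,"az":0,"x":0,"y":0,"z":0,"jaw":0},{"ax":0,"ay":0,"az":0,"x":0.05,"y":0.11,"z":0,"jaw":0},{"ax":0,"ay":0,"az":0,"x":0.04,"y":0.08,"z":0,"jaw":0},{"ax":0,"ay":0,"az":0,"x":0.02,"y":0.04,"z":0,"jaw":0},{"ax":0,"ay":0,"az":0.15,"x":0.015,"y":0.03,"z":0,"jaw":0}]'
python3 -m crank '[{"ax":0,"ay":0,"az":0.15,"x":0.01,"y":0.025,"z":0,"jaw":0},{"ax":0,"ay":0,"az":0,"x":0,"y":0,"z":0,"jaw":0},{"ax":0,"ay":0,"az":0,"x":0,"y":0,"z":0,"jaw":0}]'
python3 -m crank '[{"ax":0,"ay":0,"az":0,"x":-0.05,"y":-0.11,"z":0,"jaw":0},{"ax":0,"ay":0,"az":0,"x":-0.06,"y":-0.12,"z":0,"jaw":0},{"ax":0,"ay":0,"az":0,"x":0,"y":0,"z":0.5,"jaw":0},{"ax":0,"ay":0,"az":0,"x":0,"y":0,"z":0.9,"jaw":0}]'
python3 -m crank '[{"ax":0,"ay":0,"az":0,"x":-0.7,"y":-0.3,"z":0.4,"jaw":0},{"ax":0,"ay":0,"az":0,"x":-0.7,"y":-0.3,"z":0,"jaw":0},{"ax":0,"ay":0,"az":0,"x":0,"y":0,"z":0,"jaw":0},{"ax":0,"ay":0,"az":0,"x":0,"y":0,"z":0,"jaw":0}]'
python3 - <<'E'
from h import *
s=shot('wrist','w7'); i=s['pixels'][60:210,180:380]; cv2.imwrite('pics/w7c.png',cv2.resize(i,None,fx=4,fy=4,interpolation=cv2.INTER_CUBIC))
E
```

```text
clock: 8.88
tcp_pos: [0.6082, -0.0586, 0.0785]
orientation: [0.851, 0.526, 0.0, 0.0]
contact_force: [0.6, 0.8, -0.2]
width: 0.009
finger_force: 0.0
clock: 9.5
tcp_pos: [0.6156, -0.043, 0.0804]
orientation: [0.843, 0.537, 0.001, 0.0]
contact_force: [0.8, -1.1, -0.4]
width: 0.007
finger_force: 0.5
clock: 9.88
tcp_pos: [0.6156, -0.0417, 0.0794]
orientation: [0.837, 0.548, -0.0, -0.0]
contact_force: [0.0, 0.3, 0.4]
width: 0.009
finger_force: 0.0
clock: 10.38
tcp_pos: [0.6073, -0.0564, 0.1623]
orientation: [0.837, 0.547, -0.002, -0.001]
contact_force: [1.4, 0.3, -0.2]
width: 0.003
finger_force: 0.0
clock: 10.88
tcp_pos: [0.5253, -0.0919, 0.188]
orientation: [0.837, 0.547, 0.0, 0.0]
contact_force: [0.2, 0.6, 0.5]
width: 0.004
finger_force: 0.0
```

View pics/w7c.png

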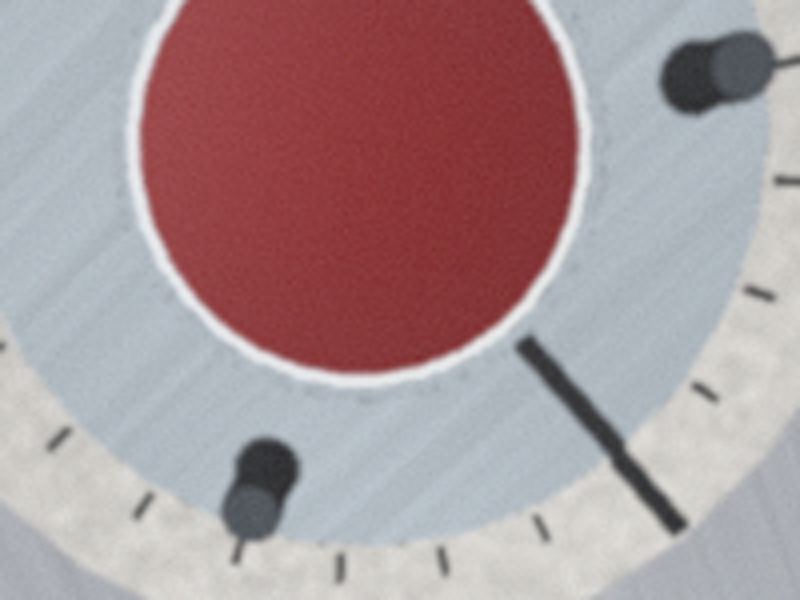

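The index mark, (524,343) to (615,448), now runs straight into the long line, (622,460) to (680,530), to within about 1 mm. The dish is seated and the hand is clear, so I hand in.

```bash
python3 -c "
from workcell import manip
print(manip.job_done())"
```

```text
the job is handed in; nothing more can be done
None
```

I turned the plate until the index mark met the long line, about 1 mm off in the last wrist picture, with the dish seated and the hand clear, and handed the job in at about 11 s; it returned no verdict.

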